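# Uncover the tea mug and hang it on its hook

### The arm

A 6-joint arm with a two-finger parallel gripper is mounted at the origin on a cart in front of the work surface, level with it; the furniture and walls round the work are solid. World frame = base frame: x ahead of the robot, y to its left, z up, the work surface at z = 0. Lengths are in mm, angles in rad, forces in N, time in s.
With the tool pointing down it reaches from about 350 to 775 mm from the base axis. Payload 7.3 kg.
Tool frame: the origin (TCP) lies on the centre line of the jaws, within the pads' length; the fingertips stand 14 mm ahead of it and the grasp point (between the pads) lies 5 mm behind it; z points along the fingers, y is the line along which they close (so a half turn about z gives the same grasp; the last joint's range is limited). The gripper opens to 92 mm and grips with 3 to 60 N. Pads are 19 mm wide; open, the fingers measure 130 mm over their backs; the gripper's body (75 mm by 190 mm) begins 47 mm behind the grasp point.
Start: joints at [-1.36, 0.342, 1.524, -0, 1.275, -0.146], TCP at [183.394, -491.945, 240.741] pointing down, gripper open.
Joint ranges: [-2.53, 2.53], [-0.77, 2.02], [0.04, 2.7], [-1, 4.14], [0.28, 2.66], [-3.11, 3.11]. Speed limits (rad/s): [2.57, 2.57, 3.14, 3.14, 3.14, 3.14].

### API

Orientations are given as [roll, pitch, yaw] about the fixed x, y, z axes, in that order (R = Rz(yaw) Ry(pitch) Rx(roll)).
In Python, from plant import get_obs, capture, bot, spot_in, trace, pinpoint gives the robot as it stands.
- The arm moves only by the tool play_rows, never from a script. Its argument "rows" is a list of rows, each a list of 2 entries, a list of its own where there are three numbers: the shift along the world's x, y, z in units of 3 cm (1.0 is 3 cm), then the turn, a rotation vector about the world's x, y, z in units of 8 degrees (1.0 is 8 degrees). A call has 1 to 12 rows; each row shifts and turns the commanded pose from where the row before left it; what a row does not reach is not made up. A row lasts 1/8 s, in which the tool goes at most 62.5 mm and 10.7 degrees, less where a joint would pass 70% of its speed; a pose out of reach is approached as far as the arm can. A call with a number of a shift or a turn outside -1 to 1 is refused whole. A call with a gripper value outside its range is refused whole. "hand" is the opening, from -1 (shut) to 1 (fully open), set as the call begins (left out, the last holds). The fingers move at their own pace and stop on an object; the grip force is fixed at half the most. Time passes only in rows, so rows that do not move let the fingers close. It gives the time, the measured TCP pose, the force, the opening and the grip force at its end, in the units of the state.
- get_obs(): the state, without advancing time (a new reading comes with each control period).
- capture(name): name is "scene" or "top" or "wrist"; returns a dict with "frame" (384x512x3 uint8, red, green, blue), "fov_y" (degrees; the focal length in pixels is half the picture's height over the tangent of half this angle, whatever the lens; pixels are square), "cx", "cy" (the principal point, pixels), "rvec" (rotation vector, rad) and "tvec" (3), from world to camera coordinates, as OpenCV has them; the wrist camera has in their place "hand_eye" (4x4, takes a point from camera to tool coordinates, whose origin is the TCP and whose axes are the flange's). Camera axes: x right, y down, z forward; pixel columns grow to the right and rows downward; lengths in mm; the calibration is good to about 2 mm. A picture is of the moment at which its call begins: read the wrist's pose just before it. There is no depth.
- bot.close_job(): hands the job in; it is judged then, once.
Trained networks look in the newest picture that a camera, given by its name, has taken for a name from the list of things; names that differ only in an ending like _2 or _b are one class to them, and where a whole thing is asked for, a point or a joint stands for the part that bears it (a point fixed in the world has none). Each returns a list of dicts, best first, with "p" (0 to 1); they miss things now and then, are a little off and sometimes report something else, mostly with a low value. They report only what shows in the picture. A call takes as long as a camera call. They do not tell look-alikes from the thing itself.
- spot_in(query, camera): "at" ([row, column] in pixels, amid what is visible of it).
- trace(query, camera): "mask" (384x512 bool, what is visible of it) and "at" ([row, column] in pixels, amid what is visible of it).
- pinpoint(query, camera): "at" ([row, column] in pixels: a listed point, or the origin of a listed thing).
The state is a dict: "time": time; "joint_positions": joint angles; "dq": joint speeds; "tau": joint torques, N m; "tool_pos": TCP position; "tcp_rot": TCP orientation; "contact_force": force on the tool from outside, world axes, zero at the start; "moment": the same for the moment, N m; "grip_width": finger opening in mm; "finger_force": force on a finger pad.
Only numpy, scipy, OpenCV 4.12 (cv2) and the standard library are available. Lean on these libraries where they do the work, as an engineer would, in place of code of your own. Each camera call takes 0.05 s, during which the arm holds its last target. There are 200 camera calls.

### The job

Put the tea mug away. Lift it out of the wooden caddy with its lid on, stand it in the middle of the green coaster and let go; then take the lid off and lay it knob-up in the middle of the white saucer while the mug stays standing on the coaster. Finally hang the mug by its handle on the red hook of the mug stand and leave it hanging still; do not disturb the salt shaker, the tin or the pepper jar.

Things in the scene. Friction and masses are not known exactly. Their poses are not given: they have to be found in the camera images.
- tea_mug: Blue mug, 62 mm across, 88 mm tall, wall 4 mm, 0.16 kg. Origin: centre of underside, z up, handle along its -x. Handle: strap 12 mm wide (y); upright outer bar 8 mm thick, 59 mm from the mug's axis, 11 to 75 mm above the underside; level bars 7 mm thick. Opening 24 mm (x) by 50 mm (z), passed through along y. Starts in a caddy well, handle out through the slot toward the robot.
- mug_hole (a point): Centre of the opening of the mug's handle: 43 mm from the mug's axis along its -x, 43 mm above its underside.
- mug_lid: Blue lid with brown wooden knob, loose on the mug. Disc 61 mm across, 6 to 10 mm above its underside, over a plug 48 mm across that fits loosely in the mug's rim; knob 20 mm across from 20 to 31 mm, top at 33 mm. Origin: centre of the plug's underside, z up (82 mm above the mug's underside when on).
- caddy: Fixed light wooden caddy, 82 mm (x) by 158 mm (y), walls 50 mm high and 6 mm thick, floor 8 mm thick; two square wells 70 mm wide, centred 38 mm either side of its origin along y, each with a 34 mm wide slot down to the floor in the front (-x) wall. Origin: centre of the underside.
- coaster: Fixed round dark green coaster, 110 mm across, 6 mm thick. Origin: centre of the underside, z up.
- saucer: Fixed white saucer, 132 mm across, 14 mm high, flat in the middle. Origin: centre of the underside.
- saucer_in (a point): Centre of the saucer's inner floor, where the lid's underside is to lie.
- mug_stand: Fixed wooden stand: round foot 110 mm across, 16 mm high; post 16 mm thick, ball on top ending 212 mm up. One red hook along the stand's -x: a hairpin of 8 mm bar, one leg above the other, 38 mm high overall and 8 mm wide, rising 6 degrees to its closed round end 106 mm from the post's axis. The mug's opening goes over the end. Origin: centre of underside, z up.
- hook_seat (a point): Middle of the hook's height (171 mm above the worktop), 55 mm from the post's axis; the hook's top edge is 19 mm above, its lower edge 19 mm below. Axes as the stand's.
- salt_shaker: Salt shaker, 44 mm across, 90 mm tall, in the caddy's other well; origin at the centre of its underside. A bystander.
- tuna_tin: Low tin, 86 mm across, 40 mm tall, at the back; origin at the centre of its underside. A bystander.
- pepper_jar: Jar with a black cap, 49 mm across, 118 mm tall, at the back; origin at the centre of its underside. A bystander.
- hook_tip (a point): End of the hook, at the middle of its height (176 mm above the worktop), 106 mm from the post's axis.
Things that resemble listed ones, but are neither listed nor needed, are in the scene too. Leave any orange or purple look-alike of the mug_lid alone.

How it is judged:
By the outcome, as a careful person would: the job done as asked, in the order asked, and still so for the second after the job is handed in, with the robot touching nothing.
It also fails if it takes over 72 s, if anything falls off the work surface, if the arm or the gripper's body presses on something with over 40 N, if the wrist force passes 120 N, or if a joint passes its speed limit or range.

## Working session

There is one attempt and no reset: what is moved stays moved. The work goes in short steps, Python scripts to look and compute and a tool call to move; the robot and the scene stay as the last step left them, time stands still between calls to the robot, and variables do not carry over. Pictures are saved under pics/ and viewed, at most 10 in all, crops included, and the job is handed in when it is done.

Besides the shell and the picture viewer there is one more tool, called after "Call:" as a command line: name --argument value ..., lists and objects as JSON in quotes. play_rows: Moves the arm, as the interface text tells. Shifts and turns lie within -1 to 1; 1 stands for 3 cm of shift or 8 degrees of turn. Its arguments: {"type":"object","properties":{"rows":{"type":"array"},"hand":{"type":"number"}},"required":["rows"]}

```bash
mkdir -p pics; ls
cat > h.py <<'E'
import numpy as np, cv2
from plant import get_obs, capture, bot, spot_in, trace, pinpoint
from scipy.spatial.transform import Rotation as R
def cam(c, st=None):
    f=192/np.tan(np.radians(c['fov_y']/2)); K=np.array([[f,0,c['cx']],[0,f,c['cy']],[0,0,1.]])
    if 'rvec' in c: Rm=R.from_rotvec(np.ravel(c['rvec'])).as_matrix(); t=np.ravel(c['tvec'])
    else:
        T=np.eye(4);T[:3,:3]=R.from_euler('xyz',st['tcp_rot']).as_matrix();T[:3,3]=st['tool_pos']
        W=np.linalg.inv(T@np.array(c['hand_eye'])); Rm=W[:3,:3]; t=W[:3,3]
    return K,Rm,t
def ray(C,at):
    K,Rm,t=C; d=Rm.T@np.linalg.inv(K)@np.array([at[1],at[0],1.]); return -Rm.T@t, d/np.linalg.norm(d)
def onz(C,at,z):
    o,d=ray(C,at); return o+d*(z-o[2])/d[2]
def tri(rs):
    A=sum(np.eye(3)-np.outer(d,d) for o,d in rs); b=sum((np.eye(3)-np.outer(d,d))@o for o,d in rs); return np.linalg.solve(A,b)
def proj(C,p):
    K,Rm,t=C; q=K@(Rm@np.array(p)+t); return q[1]/q[2],q[0]/q[2]
def save(n,img,s=1): cv2.imwrite('pics/'+n+'.png',cv2.resize(img[:,:,::-1],None,fx=s,fy=s))
E
python3 - <<'E'
from h import *
np.set_printoptions(precision=1,suppress=True)
C={}
im=[]
for n in('scene','top'):
    c=capture(n);C[n]=cam(c);save(n,c['frame'],1.5); print(n,c['frame'].shape, -C[n][1].T@C[n][2])
    for q in ['tea_mug','mug_hole','mug_lid','caddy','coaster','saucer','saucer_in','mug_stand','hook_seat','hook_tip','salt_shaker','tuna_tin','pepper_jar']:
        print(n,q,[(np.round(r['at'],1).tolist(),round(r['p'],2)) for r in pinpoint(q,n)][:4])
print(get_obs())
E
```

```text
pics
scene (384, 512, 3) [-209.1  406.4 1184.1]
scene tea_mug [([251.5, 204.5], 0.6)]
scene mug_hole [([263.9, 181.6], 0.7)]
scene mug_lid [([241.4, 155.3], 0.84), ([242.3, 171.4], 0.63), ([286.8, 212.6], 0.56)]
scene caddy [([257.6, 191.4], 0.9)]
scene coaster [([246.9, 287.2], 0.93), ([254.6, 206.3], 0.71)]
scene saucer []
scene saucer_in [([208.4, 261.5], 0.85)]
scene mug_stand [([211.5, 363.0], 0.59)]
scene hook_seat [([188.6, 363.6], 0.95)]
scene hook_tip [([192.1, 345.3], 0.84)]
scene salt_shaker [([250.7, 205.2], 0.75)]
scene tuna_tin [([197.9, 217.0], 0.86)]
scene pepper_jar [([182.6, 273.9], 0.64)]
top (384, 512, 3) [ 432.6    5.7 1400.8]
top tea_mug [([201.0, 169.3], 0.69)]
top mug_hole [([213.0, 172.0], 0.64)]
top mug_lid [([171.8, 158.4], 0.68), ([200.6, 162.0], 0.56), ([241.4, 186.9], 0.52), ([230.8, 323.8], 0.43)]
top caddy [([204.0, 180.1], 0.78)]
top coaster [([225.8, 263.3], 0.9)]
top saucer [([177.7, 264.3], 0.7), ([228.4, 324.2], 0.5)]
top saucer_in [([176.1, 265.0], 0.57)]
top mug_stand [([223.5, 342.8], 0.76)]
top hook_seat [([222.6, 339.8], 0.94)]
top hook_tip [([226.6, 326.1], 0.94)]
top salt_shaker [([202.3, 194.1], 0.42)]
top tuna_tin [([142.7, 228.5], 0.7)]
top pepper_jar [([144.2, 289.1], 0.5), ([228.5, 326.8], 0.34)]
{'time': 1.4, 'joint_positions': array([-1.4,  0.3,  1.5,  0. ,  1.3, -0.1]), 'dq': array([-0.,  0., -0., -0.,  0.,  0.]), 'tau': array([ -0. , -43.1, -24.4,   0.1,   0. ,  -0. ]), 'tool_pos': array([ 183.4, -491.9,  240.8]), 'tcp_rot': array([3.1, 0. , 0.4]), 'contact_force': array([ 0.5, -0.5, -0.3]), 'moment': array([0. , 0.1, 0. ]), 'finger_force': 0.0, 'grip_width': 91.7129499302048}
```

View pictures.

View pics/scene.png

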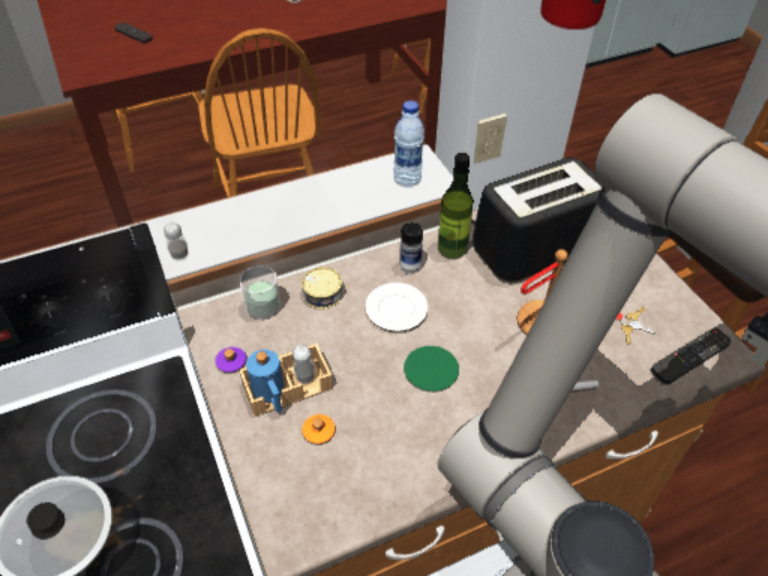

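View pics/top.png

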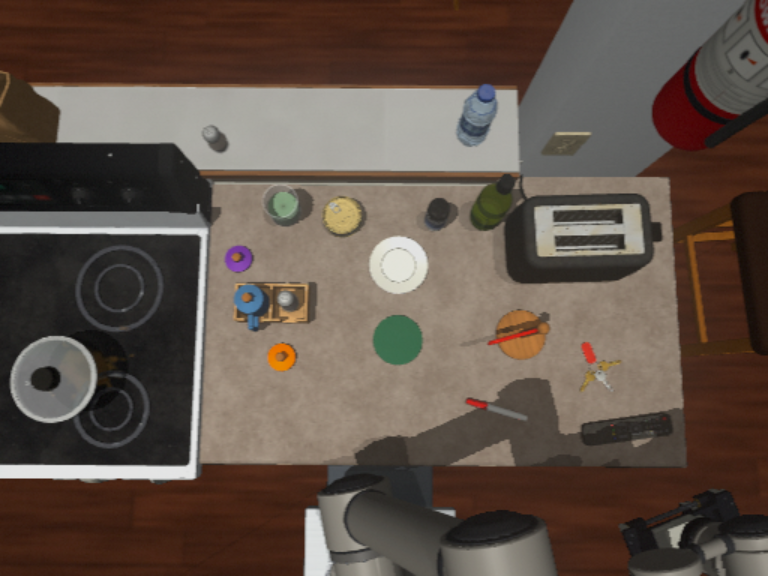

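The blue mug with its blue lid is in the left caddy well, at (198,166) in the top picture (512x384 pixels) with the handle toward the robot. Candidates for the lid:
- blue lid on the mug, top (198,166): this is the one I want
- orange look-alike, top (237,187)
- purple look-alike, top (172,158)

The pot lid on the stove at (252,30) is unrelated. The coaster is at (226,265), the saucer at (177,265), and the hook runs left from the stand at (223,345).

Run:
```python
from h import *
np.set_printoptions(precision=1,suppress=True)
C={};M={}
for n in('scene','top'):
    c=capture(n);C[n]=cam(c);M[n]=c['frame']
print('f',C['top'][0][0,0])
S=lambda a,b:print
def T(q,a,b): 
    r=[ray(C['scene'],a),ray(C['top'],b)]; p=tri(r)
    print(q,p,'err',[np.linalg.norm(np.cross(p-o,d)) for o,d in r]); return p
T('hook_seat',[188.6,363.6],[222.6,339.8]); T('hook_tip',[192.1,345.3],[226.6,326.1])
T('saucer_in',[208.4,261.5],[176.1,265]); T('coaster',[246.9,287.2],[225.8,263.3])
T('hole',[263.9,181.6],[213,172]);T('caddy',[257.6,191.4],[204,180.1])
top=C['top']
def seg(q,n,z):
    for r in trace(q,n)[:3]:
        m=r['mask'].astype(np.uint8); cs,_=cv2.findContours(m,0,2); k=max(cs,key=cv2.contourArea)
        e=cv2.fitEllipse(k) if len(k)>5 else None; print(q,n,round(r['p'],2),r['at'],m.sum(),'ell',np.round(e[0],1),np.round(e[1],1),onz(C[n],[e[0][1],e[0][0]],z))
for n in('top','scene'):
    seg('coaster',n,6); seg('saucer',n,12); seg('mug_lid',n,106); seg('mug_stand',n,16);seg('tuna_tin',n,40);seg('pepper_jar',n,118);seg('salt_shaker',n,98);seg('caddy',n,50)
# toaster extents by hand (pixels in top /1.5)
for a in [(282,510),(282,650),(195,515)]: print('toaster',onz(top,[a[0]/1.5,a[1]/1.5],0),onz(top,[a[0]/1.5,a[1]/1.5],190))
print('scene toaster base', onz(C['scene'],[278/1.5,515/1.5],0))
x0,y0=140,170
save('crop',M['top'][180:255,145:225],8)
```

```text
f 419.8783147029732
hook_seat [ 505.4 -258.6  160.4] err [np.float64(10.17472525857159), np.float64(10.174725258571462)]
hook_tip [ 499.5 -205.5  174.4] err [np.float64(1.868245793798602), np.float64(1.8682457937985457)]
saucer_in [680.2 -33.  -13.1] err [np.float64(1.5692821634666907), np.float64(1.5692821634667333)]
coaster [507.3 -31.7  -0.8] err [np.float64(3.7033813706554524), np.float64(3.703381370655393)]
hole [548.8 273.   37. ] err [np.float64(3.8640104048876123), np.float64(3.8640104048876913)]
caddy [576.9 244.4  15.2] err [np.float64(3.905097419872212), np.float64(3.905097419872293)]
coaster top 0.63 [225.0, 262.7] 848 ell [265.2 226.1] [31.9 32.2] [507.9 -34.8   6. ]
coaster top 0.42 [175.2, 266.2] 1190 ell [265.9 176.2] [37.6 38.6] [675.6 -36.7   6. ]
saucer top 0.85 [175.5, 267.8] 1165 ell [265.9 176.2] [37.6 37.8] [674.5 -36.7  12. ]
saucer top 0.74 [141.6, 228.7] 532 ell [228.4 144.1] [23.9 27. ] [784.4  90.8  12. ]
mug_lid top 0.84 [238.6, 186.6] 296 ell [187.7 237.2] [18.6 18.8] [467.3 205.7 106. ]
mug_lid top 0.54 [173.2, 161.2] 249 ell [159.  171.7] [17.3 17.4] [
[... 1211 characters left out ...]
63.1 183.5] [13.9 37.4] [ 620.7 -373.8   16. ]
tuna_tin scene 0.61 [191.4, 216.1] 630 ell [214.5 191.9] [27.  28.7] [763.7  95.7  40. ]
tuna_tin scene 0.17 [189.4, 359.2] 598 ell [363.  183.7] [15.4 36. ] [ 602.7 -357.    40. ]
pepper_jar scene 0.86 [168.4, 273.2] 444 ell [274.  164.8] [15.1 36.8] [728.3 -93.5 118. ]
salt_shaker scene 0.61 [244.3, 205.6] 307 ell [201.2 243.4] [14.3 26.5] [552.2 213.   98. ]
caddy scene 0.95 [254.5, 196.4] 834 ell [201.6 250.1] [32.3 37.5] [563.4 211.3  50. ]
toaster [ 637.8 -286.7    0. ] [ 610.  -247.1  190. ]
toaster [ 639.7 -601.     0. ] [ 611.6 -518.7  190. ]
toaster [ 839.6 -303.2    0. ] [ 784.4 -261.3  190. ]
scene toaster base [ 651.6 -319.1    0. ]
```

View pics/crop.png

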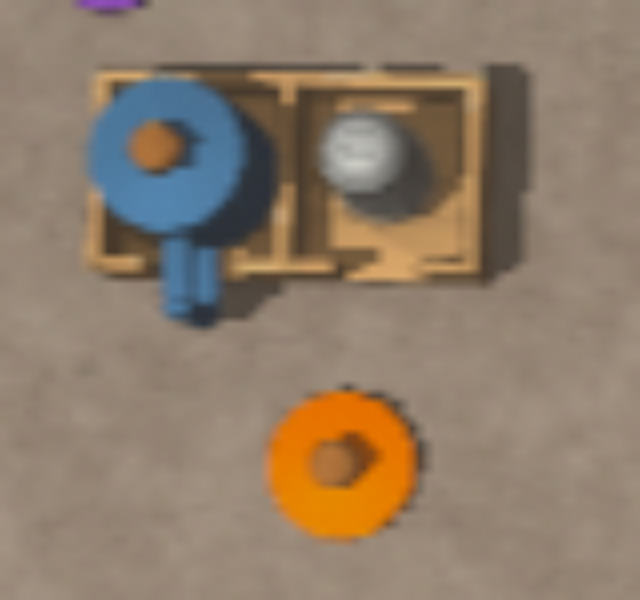

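The crop confirms the choice: blue disc centred at about crop (168,155) with a brown knob, and the handle toward the robot at (190,318). The salt shaker sits in the well beside it, at (360,150). I'll close the gripper on a diagonal so the fingers miss both the handle and the shaker.

Call:
play_rows --rows '[[[0.5,1,0.2],[0,0,0.6]],[[0.5,1,0.2],[0,0,0.6]],[[0.5,1,0.2],[0,0,0.6]],[[0.5,1,0.2],[0,0,0.6]],[[0.5,1,0.2],[0,0,0.66]],[[0.5,1,0.2],[0,0,0]],[[0.5,1,0.2],[0,0,0]],[[0.5,1,0.2],[0,0,0]],[[0.5,1,0.2],[0,0,0]],[[0.5,1,0.2],[0,0,0]],[[0.5,1,0],[0,0,0]],[[0.5,1,0],[0,0,0]]]' --hand 1

```text
time: 3.8
tool_pos: [363.8, -130.9, 301.0]
tcp_rot: [3.141, -0.0, 0.784]
contact_force: [0.4, -1.4, -0.4]
grip_width: 91.9
finger_force: 0.0
```

Call:
play_rows --rows '[[[0.5,1,0],[0,0,0]],[[0.5,1,0],[0,0,0]],[[0.5,1,0],[0,0,0]],[[0.5,1,0],[0,0,0]],[[0.5,1,0],[0,0,0]],[[0.5,1,0],[0,0,0]],[[0.5,1,0],[0,0,0]],[[0.5,1,0],[0,0,0]],[[0.5,1,0],[0,0,0]],[[0.5,1,0],[0,0,0]],[[0.5,1,0],[0,0,0]],[[0.5,0.8,0],[0,0,0]]]'

```text
time: 5.3
tool_pos: [543.7, 223.3, 300.6]
tcp_rot: [3.142, 0.0, 0.785]
contact_force: [-0.3, 0.5, 0.3]
grip_width: 92.1
finger_force: 0.0
```

Call:
play_rows --rows '[[[0,0,0],[0,0,0]],[[0,0,0],[0,0,0]]]'

```text
time: 5.55
tool_pos: [543.1, 221.7, 300.6]
tcp_rot: [-3.142, 0.001, 0.784]
contact_force: [0.4, -0.1, 0.8]
grip_width: 92.0
finger_force: 0.0
```

Run:
```python
from h import *
np.set_printoptions(precision=2,suppress=True)
st=get_obs(); c=capture('wrist'); C=cam(c,st); print(st['tool_pos'],st['tcp_rot'],st['time'],'hand_eye',c['hand_eye'])
save('w1',c['frame'],1.5)
for q in ['tea_mug','mug_lid','mug_hole','caddy','salt_shaker']:
    print(q,[(np.round(r['at'],1).tolist(),round(r['p'],2)) for r in pinpoint(q,'wrist')][:4])
for q,z in [('mug_lid',99),('salt_shaker',98)]:
    for r in trace(q,'wrist')[:3]:
        k=max(cv2.findContours(r['mask'].astype(np.uint8),0,2)[0],key=cv2.contourArea); e=cv2.fitEllipse(k); print(q,r['p'],e,onz(C,e[0][::-1],z))
```

```text
[543.08 221.66 300.55] [-3.14  0.    0.78] 5.55 hand_eye [[  -0.     -0.97   -0.26   68.84]
 [   1.     -0.      0.      0.19]
 [  -0.     -0.26    0.97 -144.31]
 [   0.      0.      0.      1.  ]]
tea_mug [([133.3, 227.5], 0.39)]
mug_lid [([195.2, 222.4], 0.67), ([104.3, 250.5], 0.66), ([18.7, 281.2], 0.56), ([144.6, 294.5], 0.33)]
mug_hole [([128.9, 225.7], 0.81)]
caddy [([124.1, 272.4], 0.94), ([287.2, 357.1], 0.58)]
salt_shaker [([145.1, 293.0], 0.79)]
mug_lid 0.9 ((282.4654541015625, 18.509065628051758), (46.45146179199219, 53.357749938964844), 12.814778327941895) [668.27 311.49  99.  ]
mug_lid 0.66 ((249.50067138671875, 103.53067779541016), (55.97846984863281, 58.4158821105957), 167.35816955566406) [587.43 277.74  99.  ]
mug_lid 0.58 ((222.5449676513672, 194.01097106933594), (39.98012161254883, 42.737728118896484), 97.43244934082031) [495.07 229.91  99.  ]
salt_shaker 0.94 ((294.9519348144531, 147.69143676757812), (33.184810638427734, 37.63630294799805), 122.67382049560547) [589.3 209.7  98. ]
```

View pics/w1.png

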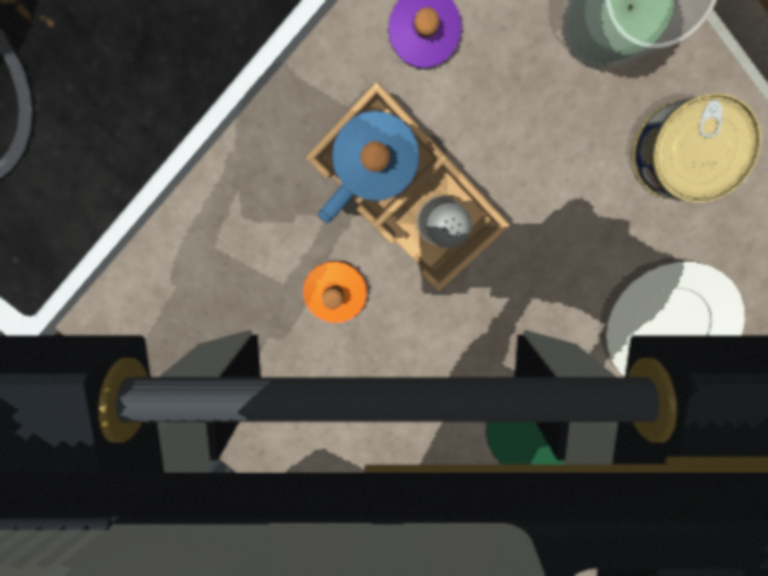

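The wrist view shows the blue lid at (104,250) in raw pixels, the orange one at (194,222) and the purple one at (18,282). I'll move closer and measure again.

Call:
play_rows --rows '[[[0.7,0.8,-0.5],[0,0,0]],[[0.4,0.7,-0.5],[0,0,0]],[[0,0,-0.5],[0,0,0]],[[0,0,0],[0,0,0]],[[0,0,0],[0,0,0]]]'

```text
time: 6.58
tool_pos: [576.4, 266.4, 256.6]
tcp_rot: [3.141, -0.001, 0.784]
contact_force: [0.2, 0.3, 0.5]
grip_width: 92.0
finger_force: 0.0
```

Run:
```python
from h import *
np.set_printoptions(precision=2,suppress=True)
st=get_obs(); c=capture('wrist'); C=cam(c,st); print(st['tool_pos'],st['tcp_rot'],st['time'])
save('w2',c['frame'],1.5)
hsv=cv2.cvtColor(c['frame'],cv2.COLOR_RGB2HSV)
for q,z in [('mug_lid',99),('salt_shaker',98)]:
    for r in trace(q,'wrist')[:3]:
        k=max(cv2.findContours(r['mask'].astype(np.uint8),0,2)[0],key=cv2.contourArea); e=cv2.fitEllipse(k); print(q,r['p'],e,onz(C,e[0][::-1],z))
print([(r['at'],r['p']) for r in pinpoint('mug_hole','wrist')])
C=cam(capture('top'));print('top',onz(C,[198.9,165.5],100),'handle tip',onz(C,[219.2,168.2],83))
```

```text
[576.38 266.44 256.59] [ 3.14 -0.    0.78] 6.575
mug_lid 0.96 ((291.1545104980469, 60.68373107910156), (50.46354675292969, 55.01910400390625), 5.6063642501831055) [674.08 321.13  99.  ]
mug_lid 0.9 ((257.2270202636719, 162.5748748779297), (61.1717643737793, 61.68986892700195), 66.76679992675781) [587.59 277.79  99.  ]
mug_lid 0.58 ((225.8508758544922, 242.2193145751953), (38.95170211791992, 44.45676803588867), 86.85145568847656) [505.63 242.05  99.  ]
salt_shaker 0.66 ((304.64697265625, 201.05625915527344), (35.3885612487793, 49.67525863647461), 144.74330139160156) [593.33 216.5   98.  ]
[([181.8, 231.9], 0.94)]
top [585.63 279.14 100.  ] handle tip [523.57 271.89  83.  ]
```

View pics/w2.png

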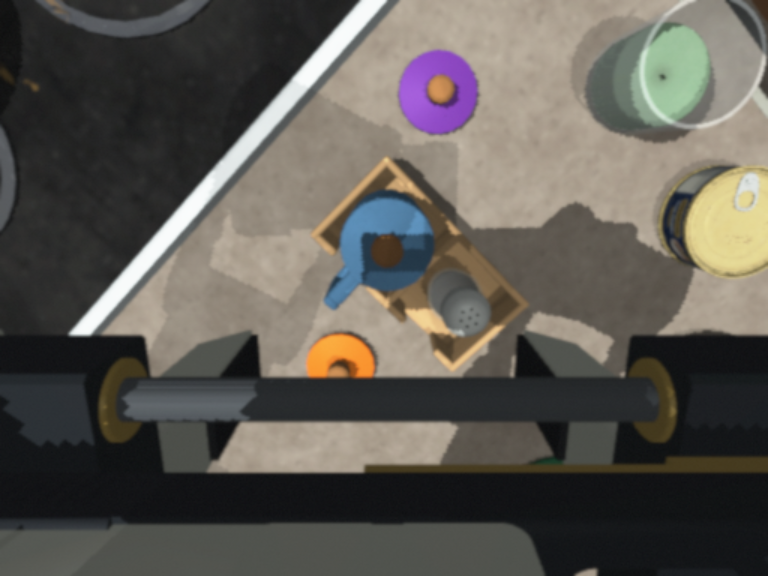

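Call:
play_rows --rows '[[[0.34,0.4,0],[0,0,0]],[[0,0,-0.9],[0,0,0]],[[0,0,-1],[0,0,0]],[[0,0,-1],[0,0,0]],[[0,0,-1],[0,0,0]],[[0,0,-1],[0,0,0]],[[0,0,-0.6],[0,0,0]],[[0,0,-0.4],[0,0,0]],[[0,0,0],[0,0,0]],[[0,0,0],[0,0,0]]]'

```text
time: 8.07
tool_pos: [587.3, 279.3, 79.9]
tcp_rot: [3.141, -0.002, 0.784]
contact_force: [-0.2, 0.7, 0.4]
grip_width: 91.7
finger_force: 0.0
```

Call:
play_rows --rows '[[[0,0,0],[0,0,0]],[[0,0,0],[0,0,0]],[[0,0,0],[0,0,0]],[[0,0,0],[0,0,0]],[[0,0,0],[0,0,0]],[[0,0,0],[0,0,0]]]' --hand -1

```text
time: 8.82
tool_pos: [586.8, 279.0, 78.9]
tcp_rot: [3.141, -0.0, 0.784]
contact_force: [0.1, -0.4, 2.1]
grip_width: 61.8
finger_force: 30.0
```

Call:
play_rows --rows '[[[0,0,0.4],[0,0,0]],[[0,0,0.8],[0,0,0]],[[0,0,1],[0,0,0]],[[0,0,1],[0,0,0]],[[0,0,0.8],[0,0,0]],[[-0.1,-0.4,0],[0,0,0]],[[-0.2,-0.8,0],[0,0,0]],[[-0.3,-1,0],[0,0,0]],[[-0.3,-1,0],[0,0,0]],[[-0.3,-1,0],[0,0,0]],[[-0.3,-1,0],[0,0,0]],[[-0.3,-1,0],[0,0,0]]]'

```text
time: 10.32
tool_pos: [530.9, 91.4, 197.4]
tcp_rot: [-3.14, 0.002, 0.784]
contact_force: [0.4, -0.6, -2.2]
grip_width: 61.4
finger_force: 30.0
```

Call:
play_rows --rows '[[[-0.3,-1,0],[0,0,0]],[[-0.3,-1,0],[0,0,0]],[[-0.2,-1,0],[0,0,0]],[[-0.05,-0.8,0],[0,0,0]],[[0,-0.4,0],[0,0,0]],[[0,0,0],[0,0,0]],[[0,0,0],[0,0,0]],[[0,0,0],[0,0,0]]]'

```text
time: 11.32
tool_pos: [507.0, -32.1, 198.6]
tcp_rot: [-3.141, 0.0, 0.785]
contact_force: [-0.1, 0.9, -2.1]
grip_width: 61.8
finger_force: 30.0
```

Run:
```python
from h import *
np.set_printoptions(precision=2,suppress=True)
def ells(C,n,l):
  for q,z in l:
    for r in trace(q,n)[:2]:
        k=max(cv2.findContours(r['mask'].astype(np.uint8),0,2)[0],key=cv2.contourArea)
        if len(k)<6: continue
        e=cv2.fitEllipse(k); print(n,q,round(r['p'],2),np.round(e[0]+e[1],1),onz(C,e[0][::-1],z))
st=get_obs(); c=capture('wrist'); C=cam(c,st); print(st)
ells(C,'wrist',[('coaster',6),('saucer',12),('mug_lid',190)])
for q,z in [('saucer_in',5),('mug_hole',171),('hook_tip',176),('hook_seat',171)]:
    print(q,[(r['at'],r['p'],onz(C,r['at'],z)) for r in pinpoint(q,'wrist')[:2]])
save('w3',c['frame'],1.5)
for n in ('top','scene'):
    c=capture(n); C=cam(c); ells(C,n,[('saucer',12),('coaster',6)])
    print('tops',[(r['at'],r['p'],onz(C,r['at'],171)) for r in pinpoint('mug_hole',n)[:2]])
    for q,z in [('hook_tip',176),('hook_seat',171),('mug_stand',0)]:
        print(n,q,[(r['at'],r['p'],onz(C,r['at'],z)) for r in pinpoint(q,n)[:2]])
```

```text
{'time': 11.325, 'joint_positions': array([-0.21,  0.35,  1.64,  0.  ,  1.16,  0.57]), 'dq': array([-0., -0., -0., -0.,  0., -0.]), 'tau': array([ -0.17, -43.15, -23.69,   0.07,  -0.  ,   0.  ]), 'tool_pos': array([507.03, -32.14, 198.6 ]), 'tcp_rot': array([-3.14,  0.  ,  0.79]), 'contact_force': array([-0.12,  0.94, -2.13]), 'moment': array([-0.02, -0.06, -0.02]), 'finger_force': 29.98751831240952, 'grip_width': 61.84667111320099}
wrist coaster 0.97 [262.4 161.8  81.   99.5] [518.15 -28.4    6.  ]
wrist saucer 0.62 [385.2  51.5 130.7 148.5] [679.36 -35.18  12.  ]
wrist saucer 0.33 [257.2 237.   60.2 125. ] [454.24 -84.4   12.  ]
wrist mug_lid 0.73 [256.3 238.9  65.3 124.3] [507.84 -30.6  190.  ]
saucer_in [([57.8, 381.1], 0.96, array([675.38, -37.93,   5.  ]))]
mug_hole []
hook_tip []
hook_seat []
top saucer 0.78 [265.9 175.2  35.6  38.9] [678.16 -36.51  12.  ]
tops []
top hook_tip [([231.7, 325.3], 0.58, array([ 483.64, -204.2 ,  176.  ]))]
top hook_seat [([225.6, 342.5], 0.85, array([ 501.88, -255.6 ,  171.  ]))]
top mug_stand [([224.2, 344.3], 0.81, array([ 516.2 , -298.04,    0.  ]))]
scene saucer 0.67 [254.5 205.1  18.2  30.7] [683.68  -7.94  12.  ]
tops [([214.0, 364.3], 0.54, array([ 413.52, -211.4 ,  171.  ]))]
scene hook_tip [([193.6, 348.1], 0.79, array([ 491.25, -207.11,  176.  ]))]
scene hook_seat [([188.5, 360.8], 0.89, array([ 496.71, -253.58,  171.  ]))]
scene mug_stand [([214.1, 363.9], 0.84, array([ 518.77, -314.3 ,    0.  ]))]
```

View pics/w3.png

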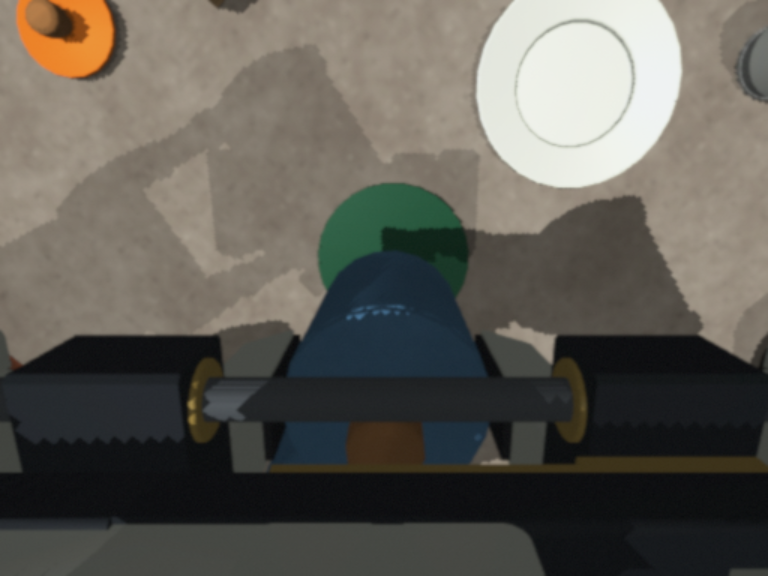

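The wrist view shows the mug held over the coaster, whose visible arc has its top at about (122,262) raw. The saucer's inner ring is centred at about (56,383) raw. I'll fit the coaster arc.

Run:
```python
from h import *
from scipy.optimize import least_squares
np.set_printoptions(precision=2,suppress=True)
st=get_obs(); c=capture('wrist'); C=cam(c,st)
r=trace('coaster','wrist')[0]; k=max(cv2.findContours(r['mask'].astype(np.uint8),0,1)[0],key=cv2.contourArea)[:,0]
g=c['frame'].astype(int)
P=np.array([onz(C,(v,u),6)[:2] for u,v in k if v<165])
for R0 in (55,):
    s=least_squares(lambda p:np.hypot(*(P-p).T)-R0,[507,-34],loss='soft_l1'); print(s.x,np.abs(s.fun).mean(),len(P))
s=least_squares(lambda p:np.hypot(*(P-p[:2]).T)-p[2],[507,-34,55],loss='soft_l1');print(s.x)
```

```text
[508.6  -36.74] 0.44039316720575233 131
[508.84 -36.5   54.73]
```

Call:
play_rows --rows '[[[0.03,-0.13,-0.6],[0,0,0]],[[0,0,-1],[0,0,0]],[[0,0,-1],[0,0,0]],[[0,0,-0.8],[0,0,0]],[[0,0,-0.4],[0,0,0]],[[0,0,-0.15],[0,0,0]],[[0,0,0],[0,0,0]],[[0,0,0],[0,0,0]]]'

```text
time: 13.52
tool_pos: [508.5, -37.0, 81.1]
tcp_rot: [3.14, -0.001, 0.784]
contact_force: [-0.3, -0.2, -1.7]
grip_width: 61.9
finger_force: 30.0
```

Call:
play_rows --rows '[[[0,0,-0.1],[0,0,0]],[[0,0,-0.04],[0,0,0]],[[0,0,0],[0,0,0]],[[0,0,0],[0,0,0]]]'

```text
time: 14.02
tool_pos: [508.4, -36.8, 76.8]
tcp_rot: [3.141, -0.001, 0.784]
contact_force: [-0.5, 0.5, 6.2]
grip_width: 61.5
finger_force: 30.0
```

Call:
play_rows --rows '[[[0,0,0],[0,0,0]],[[0,0,0],[0,0,0]],[[0,0,0],[0,0,0]],[[0,0,0],[0,0,0]],[[0,0,0.3],[0,0,0]],[[0,0,0.6],[0,0,0]],[[0,0,0.4],[0,0,0]],[[0,0,0],[0,0,0]],[[0,0,0],[0,0,0]]]' --hand 1

```text
time: 15.15
tool_pos: [507.7, -36.8, 114.8]
tcp_rot: [-3.141, 0.0, 0.784]
contact_force: [0.9, 0.2, -0.3]
grip_width: 91.6
finger_force: 0.0
```

Run:
```python
from h import *
np.set_printoptions(precision=2,suppress=True)
st=get_obs(); print(st['tool_pos'])
for n in ('top','scene','wrist'):
    c=capture(n); C=cam(c,st)
    save('a_'+n,c['frame'],1.5)
    for q,z in [('tea_mug',6),('mug_lid',88),('mug_hole',49)]:
        print(n,q,[(np.round(r['at'],1).tolist(),round(r['p'],2),onz(C,r['at'],z)) for r in pinpoint(q,n)[:4]])
```

```text
[507.72 -36.79 114.76]
top tea_mug [([177.1, 265.8], 0.4, array([672.61, -36.5 ,   6.  ]))]
top mug_lid [([172.8, 160.5], 0.71, array([670.42, 300.6 ,  88.  ]))]
top mug_hole [([220.5, 342.3], 0.62, array([ 525.11, -281.3 ,   49.  ]))]
scene tea_mug []
scene mug_lid [([242.8, 154.6], 0.69, array([613.35, 328.32,  88.  ])), ([286.1, 209.1], 0.63, array([423.96, 238.77,  88.  ]))]
scene mug_hole []
wrist tea_mug [([192.4, 259.4], 0.69, array([508.36, -38.39,   6.  ]))]
wrist mug_lid [([229.0, 261.2], 0.58, array([509.19, -38.45,  88.  ]))]
wrist mug_hole []
```

View pics/a_scene.png

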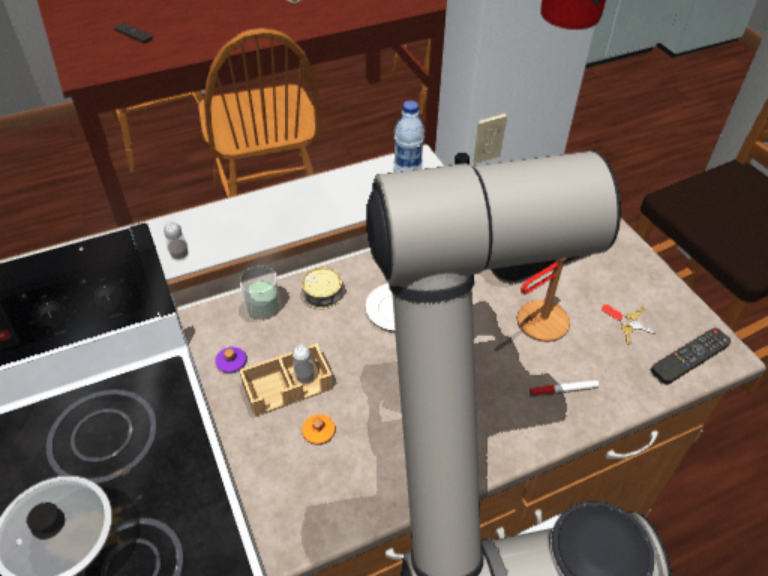

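The caddy's left well is now empty and the arm hides the coaster. The wrist pinpoint puts the mug and lid at about (508,-38), which is on the coaster. The stand's foot shows at (213,363) raw. Next I grip the knob.

Call:
play_rows --rows '[[[0,0,0],[0,0,0]],[[0,0,0],[0,0,0]],[[0,0,0],[0,0,0]],[[0,0,0],[0,0,0]],[[0,0,0],[0,0,0]],[[0,0,0],[0,0,0]],[[0,0,0],[0,0,0]],[[0,0,0],[0,0,0]]]' --hand -1

```text
time: 16.75
tool_pos: [508.3, -37.0, 115.3]
tcp_rot: [3.141, -0.0, 0.784]
contact_force: [0.4, -0.0, 1.6]
grip_width: 18.3
finger_force: 30.6
```

Call:
play_rows --rows '[[[0,0,0.2],[0,0,0]],[[0,0,0.4],[0,0,0]],[[0,0,0.8],[0,0,0]],[[0,0,0.8],[0,0,0]],[[0,0,0],[0,0,0]],[[0,0,0],[0,0,0]]]'

```text
time: 17.5
tool_pos: [507.6, -36.7, 180.7]
tcp_rot: [-3.141, 0.0, 0.784]
contact_force: [0.3, 0.5, -0.4]
grip_width: 18.6
finger_force: 30.5
```

Run:
```python
from h import *
np.set_printoptions(precision=2,suppress=True)
st=get_obs(); print(st['tool_pos'],st['grip_width'],st['contact_force'])
c=capture('wrist'); C=cam(c,st); save('w4',c['frame'],1.5)
for q,z in [('tea_mug',6),('mug_lid',154),('coaster',6)]:
        print(q,[(np.round(r['at'],1).tolist(),round(r['p'],2),onz(C,r['at'],z)) for r in pinpoint(q,'wrist')[:4]])
```

```text
[507.59 -36.75 180.68] 18.56993679682617 [ 0.28  0.47 -0.36]
tea_mug [([176.7, 261.7], 0.56, array([509.22, -41.18,   6.  ]))]
mug_lid [([12.4, 34.1], 0.58, array([510.77, 119.76, 154.  ]))]
coaster []
```

View pics/w4.png

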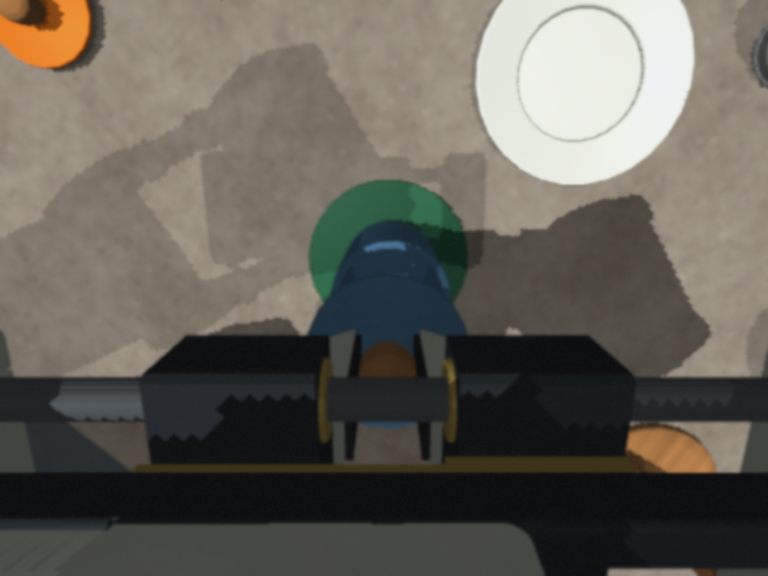

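The lid hangs from the gripper by its knob. The mug is still standing on the coaster: its foot edge is at about (222,390) in the scaled view, inside the green disc. Now over to the saucer.

Call:
play_rows --rows '[[[0.4,0,0],[0,0,0]],[[0.9,0,0],[0,0,0]],[[1,0,0],[0,0,0]],[[1,0,0],[0,0,0]],[[1,0,0],[0,0,0]],[[0.89,0,0],[0,0,0]],[[0.4,0,-0.2],[0,0,0]],[[0,0,-0.8],[0,0,0]],[[0,0,-1],[0,0,0]],[[0,0,-1],[0,0,0]],[[0,0,0],[0,0,0]],[[0,0,0],[0,0,0]]]'

```text
time: 19.2
tool_pos: [676.2, -36.9, 92.0]
tcp_rot: [3.14, -0.001, 0.784]
contact_force: [0.4, -0.3, -0.4]
grip_width: 18.6
finger_force: 30.5
```

Run:
```python
from h import *
np.set_printoptions(precision=2,suppress=True)
st=get_obs(); print(st['tool_pos'],st['contact_force'])
c=capture('wrist'); C=cam(c,st); save('w5',c['frame'],1.5)
c=capture('scene'); CS=cam(c)
r=trace('saucer','scene')
for q,n,CC in (('saucer_in','wrist',C),('saucer_in','scene',CS)):
    p=pinpoint(q,n)[:2] if n=='scene' else pinpoint(q,n)[:2]
    print(n,[(r['at'],r['p'],onz(CC,r['at'],5)) for r in p])
for n,CC in(('scene',CS),):
    k=max(cv2.findContours(r[0]['mask'].astype(np.uint8),0,1)[0],key=cv2.contourArea); e=cv2.fitEllipse(k); print(r[0]['p'],onz(CC,e[0][::-1],12))
r=trace('tea_mug','scene'); 
for m in r[:2]: print('mug',m['p'],m['at'],onz(CS,m['at'],50))
print('expected mug px',proj(CS,[508.4,-37,50]))
for q,z in (('hook_tip',176),('hook_seat',171),('mug_stand',0)): print(q,[(x['at'],round(x['p'],2),onz(CS,x['at'],z)) for x in pinpoint(q,'scene')[:2]])
```

```text
[676.24 -36.95  92.04] [ 0.39 -0.27 -0.39]
wrist []
scene []Traceback (most recent call last):
  File "<stdin>", line 11, in <module>
IndexError: list index out of range
```

Call:
play_rows --rows '[[[-0.02,0,-0.8],[0,0,0]],[[0,0,-0.6],[0,0,0]],[[0,0,-0.3],[0,0,0]],[[0,0,-0.1],[0,0,0]],[[0,0,0],[0,0,0]],[[0,0,0],[0,0,0]]]'

```text
time: 20.2
tool_pos: [675.5, -36.9, 37.8]
tcp_rot: [3.14, -0.001, 0.784]
contact_force: [-0.2, -0.5, -1.0]
grip_width: 18.2
finger_force: 30.5
```

Call:
play_rows --rows '[[[0,0,-0.07],[0,0,0]],[[0,0,-0.07],[0,0,0]],[[0,0,0],[0,0,0]]]'

```text
time: 20.58
tool_pos: [674.9, -36.8, 32.6]
tcp_rot: [-3.141, 0.0, 0.784]
contact_force: [-0.2, -0.5, -0.6]
grip_width: 18.2
finger_force: 30.5
```

Call:
play_rows --rows '[[[0,0,-0.05],[0,0,0]],[[0,0,0],[0,0,0]],[[0,0,0],[0,0,0]]]'

```text
time: 20.95
tool_pos: [675.2, -36.9, 32.3]
tcp_rot: [3.141, -0.0, 0.784]
contact_force: [-2.9, 1.4, 4.9]
grip_width: 18.5
finger_force: 31.4
```

Call:
play_rows --rows '[[[0,0,0],[0,0,0]],[[0,0,0],[0,0,0]],[[0,0,0],[0,0,0]],[[0,0,0.4],[0,0,0]],[[0,0,0.8],[0,0,0]],[[0,0,1],[0,0,0]],[[-0.5,0,1],[0,0,0]],[[-1,0,1],[0,0,0]],[[-1,0,1],[0,0,-0.6]],[[-1,0,0.8],[0,0,-0.7]],[[0,0,0],[0,0,-0.7]],[[0,0,0],[0,0,0]]]' --hand -0.1

```text
time: 22.45
tool_pos: [570.1, -36.9, 212.5]
tcp_rot: [3.14, -0.001, 0.506]
contact_force: [0.3, -0.4, -0.0]
grip_width: 41.4
finger_force: 0.0
```

```bash
cat > look.py <<'E'
from h import *
np.set_printoptions(precision=2,suppress=True)
import sys
def look(tag,items,cams=('wrist','top','scene')):
    st=get_obs(); print(st['time'],st['tool_pos'],st['tcp_rot'])
    for n in cams:
        c=capture(n); C=cam(c,st); save(tag+n,c['frame'],1.5)
        for q,z in items:
            print(n,q,[(np.round(r['at'],1).tolist(),round(r['p'],2),onz(C,r['at'],z)) for r in pinpoint(q,n)[:3]])
E
python3 - <<'E'
from look import *
look('b_',[('mug_lid',5),('saucer_in',5),('tea_mug',6),('mug_hole',49),('hook_tip',176),('hook_seat',171),('mug_stand',0)])
E
```

```text
22.45 [570.09 -36.88 212.5 ] [ 3.14 -0.    0.51]
wrist mug_lid [([137.7, 13.1], 0.86, array([470.78, 215.58,   5.  ])), ([83.4, 306.4], 0.8, array([675.95, -37.86,   5.  ]))]
wrist saucer_in []
wrist tea_mug [([214.4, 231.3], 0.66, array([508.32, -36.31,   6.  ]))]
wrist mug_hole [([262.0, 211.5], 0.91, array([465.25, -38.82,  49.  ]))]
wrist hook_tip []
wrist hook_seat []
wrist mug_stand [([33.1, 428.6], 0.54, array([ 779.98, -123.27,    0.  ]))]
top mug_lid [([236.2, 182.8], 0.85, array([473.13, 237.4 ,   5.  ])), ([174.4, 160.4], 0.65, array([679.97, 319.38,   5.  ]))]
top saucer_in [([176.0, 264.2], 0.69, array([676.52, -31.13,   5.  ]))]
top tea_mug [([222.2, 263.5], 0.87, array([520.85, -29.07,   6.  ])), ([225.7, 341.6], 0.7, array([ 510.83, -287.67,    6.  ]))]
top mug_hole [([237.6, 267.8], 0.85, array([469.06, -41.85,  49.  ]))]
top hook_tip [([226.6, 323.8], 0.85, array([ 498.37, -200.13,  176.  ]))]
top hook_seat [([224.3, 341.0], 0.6, array([ 505.64, -251.32,  171.  ]))]
top mug_stand [([225.0, 344.5], 0.92, array([ 513.55, -298.63,    0.  ]))]
scene mug_lid [([239.1, 154.6], 0.82, array([688.75, 318.55,   5.  ])), ([283.2, 211.0], 0.56, array([478.39, 217.98,   5.  ])), ([206.7, 261.7], 0.4, array([673.74, -28.61,   5.  ]))]
scene saucer_in [([207.3, 263.6], 0.85, array([669.04, -33.11,   5.  ]))]
scene tea_mug []
scene mug_hole []
scene hook_tip [([191.1, 349.0], 0.62, array([ 498.28, -214.41,  176.  ]))]
scene hook_seat [([186.9, 360.1], 0.91, array([ 502.75, -255.11,  171.  ]))]
scene mug_stand [([212.1, 364.7], 0.71, array([ 524.69, -321.14,    0.  ]))]
```

View pics/b_wrist.png

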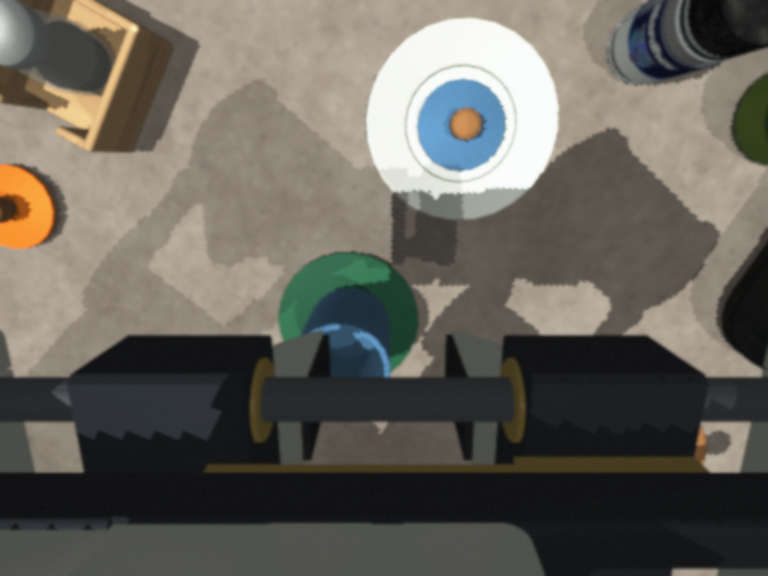

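The lid lies knob-up and centred in the saucer's ring at (83,308) raw. The mug stands on the coaster at about (508,-36). Next I'll look at the hook from above.

Call:
play_rows --rows '[[[-0.5,-0.6,0.5],[0,0,-0.6]],[[-0.5,-0.9,0.5],[0,0,-0.6]],[[-0.5,-0.9,0.5],[0,0,-0.6]],[[-0.5,-0.9,0.5],[0,0,-0.6]],[[-0.5,-0.9,0.5],[0,0,-0.6]],[[-0.5,-0.9,0.4],[0,0,-0.62]],[[-0.3,-0.9,0],[0,0,0]],[[0,0,0],[0,0,0]],[[0,0,0],[0,0,0]],[[0,0,0],[0,0,0]]]' --hand 0.8

```text
time: 24.9
tool_pos: [471.4, -216.0, 298.2]
tcp_rot: [-3.141, 0.0, 0.0]
contact_force: [0.1, 0.7, -0.2]
grip_width: 82.6
finger_force: 0.0
```

Run:
```python
from look import *
look('c_',[('hook_tip',176),('hook_seat',171),('mug_stand',0)],('wrist',))
st=get_obs();c=capture('wrist');C=cam(c,st)
h=cv2.cvtColor(c['frame'],cv2.COLOR_RGB2HSV); m=(((h[...,0]<6)|(h[...,0]>174))&(h[...,1]>150)&(h[...,2]>60)).astype(np.uint8); m[235:]=0
n,l,s,ce=cv2.connectedComponentsWithStats(m)
for i in range(1,n):
    if s[i,4]>60:
        p=np.argwhere(l==i)[:,::-1].astype(np.float32); v=cv2.fitLine(p,cv2.DIST_L2,0,.01,.01).ravel(); t=(p-v[2:])@v[:2]
        a,b=v[2:]+v[:2]*t.min(),v[2:]+v[:2]*t.max(); print(s[i],a,b,[onz(C,q[::-1],z) for q in (a,b) for z in (190,195)])
for r in trace('mug_stand','wrist')[:2]: print(r['p'],r['at'],r['mask'].sum())
c=capture('top');C=cam(c)
```

```text
24.9 [ 471.37 -215.95  298.24] [-3.14  0.    0.  ]
wrist hook_tip [([161.1, 244.4], 0.56, array([ 495.13, -205.04,  176.  ]))]
wrist hook_seat [([144.2, 301.3], 0.66, array([ 508.91, -253.7 ,  171.  ]))]
wrist mug_stand [([116.9, 327.2], 0.88, array([ 526.1 , -311.11,    0.  ])), ([162.7, 244.1], 0.24, array([ 462.85, -196.97,    0.  ]))]
[ 247  125  116   41 1514] [246.83 162.41] [361.39 128.9 ] [array([ 496.39, -207.99,  190.  ]), array([ 497.26, -208.17,  195.  ]), array([ 523.04, -298.36,  190.  ]), array([ 523.39, -296.75,  195.  ])]
[421 132  20  33 449] [427.59 132.08] [433.73 163.26] [array([ 520.57, -350.8 ,  190.  ]), array([ 520.97, -348.14,  195.  ]), array([ 495.68, -359.22,  190.  ]), array([ 496.57, -356.4 ,  195.  ])]
[237 218  31  15 253] [237.08 220.71] [266.15 228.42] [array([ 446.32, -199.25,  190.  ]), array([ 448.19, -199.6 ,  195.  ]), array([ 439.31, -224.  ,  190.  ]), array([ 441.31, -223.86,  195.  ])]
0.72 [123.4, 326.0] 7034
0.56 [139.2, 106.3] 4306
```

View pics/c_wrist.png

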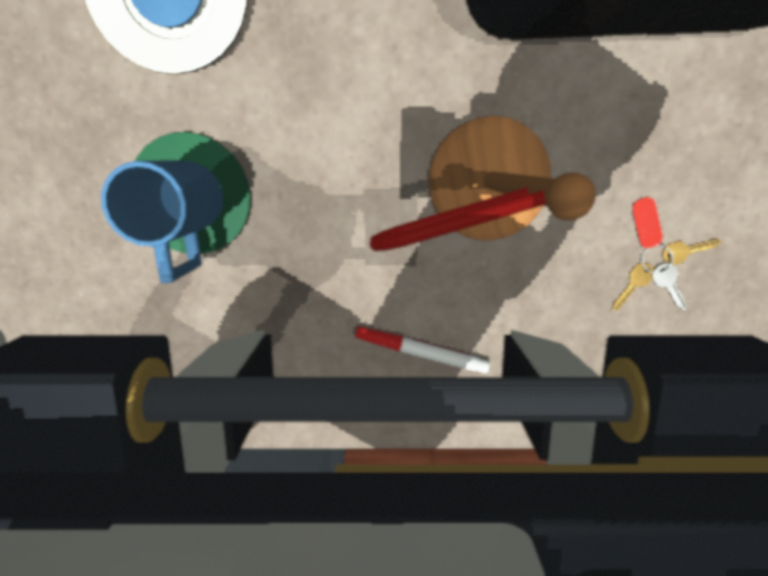

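The wrist view shows the red hook running from its tip at (162,247) to its root at (129,361) raw, with the ball at (131,381). The mug stands on the coaster with its handle toward the robot. Now I'll pin down the stand and the mug's yaw.

Run:
```python
from h import *
np.set_printoptions(precision=2,suppress=True)
st=get_obs();c=capture('wrist');C=cam(c,st)
print('ball',onz(C,(130.5,381.3),200),'foot',onz(C,(118.5,326.7),16))
for q,z in (('tea_mug',6),('mug_hole',49)): print(q,[(r['at'],round(r['p'],2),onz(C,r['at'],z)) for r in pinpoint(q,'wrist')[:3]])
f=c['frame'].astype(int); b=((f[...,2]>f[...,0]*1.5)&(f[...,2]>70)).astype(np.uint8); b[:70]=0;b[225:]=0;b[:,200:]=0
# rim ellipse: project model & compare
th=np.linspace(0,2*np.pi,60)
print('rim px (r,c)',proj(C,[508.3,-36.6,94]))
print('handle bar top by hand',onz(C,(186.5,110.5),81))
save('m',f[70:225,50:200].astype(np.uint8),5)
```

```text
ball [ 522.37 -310.65  200.  ] foot [ 524.34 -307.98   16.  ]
tea_mug [([130.1, 128.0], 0.61, array([508.71, -40.52,   6.  ]))]
mug_hole [([165.6, 116.6], 0.85, array([467.68, -38.82,  49.  ]))]
rim px (r,c) (np.float64(136.42953583620687), np.float64(92.46123688693275))
handle bar top by hand [448.57 -43.22  81.  ]
```

View pics/m.png

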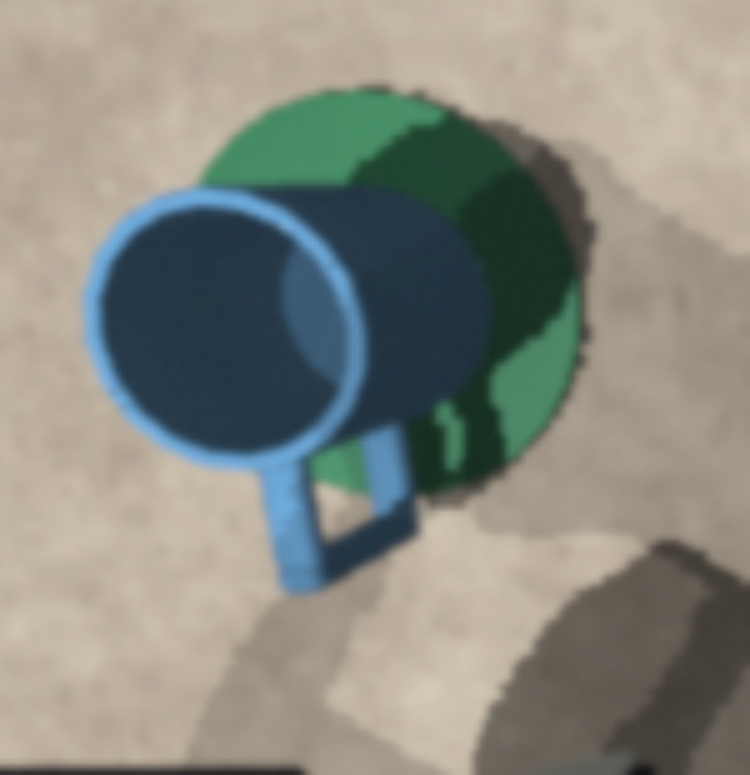

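The crop shows the mug upright on the coaster. The rim is centred at crop (226,328) and the handle's end at (302,585), so the axis is near (508.5,-38) and the mug's yaw is about 5°. I'll grasp it across its own y axis.

Call:
play_rows --rows '[[[0,0.6,0],[0,0,0.3]],[[0.2,1,0],[0,0,0.32]],[[0.3,1,0],[0,0,0]],[[0.3,1,0],[0,0,0]],[[0.3,1,-0.3],[0,0,0]],[[0.14,0.8,-0.8],[0,0,0]],[[0,0.52,-1],[0,0,0]],[[0,0,-1],[0,0,0]],[[0,0,0],[0,0,0]],[[0,0,0],[0,0,0]]]' --hand 1

```text
time: 26.65
tool_pos: [508.8, -39.0, 206.6]
tcp_rot: [3.141, -0.002, 0.087]
contact_force: [0.3, -0.2, -0.8]
grip_width: 91.5
finger_force: 0.0
```

Run:
```python
from look import *
look('d_',[('tea_mug',6),('mug_hole',49)],('wrist',))
st=get_obs();c=capture('wrist');C=cam(c,st)
for r in trace('tea_mug','wrist')[:1]:
    v,u=np.where(r['mask']); print(r['p'],u.min(),u.max(),v.min(),v.max()); 
    for vv in range(v.min(),v.max(),12): print(vv,u[v==vv].min(),u[v==vv].max(),(u[v==vv].min()+u[v==vv].max())/2, end=' | ')
print(proj(C,[508.5,-38.3,94]))
```

```text
26.65 [508.78 -39.04 206.56] [ 3.14 -0.    0.09]
wrist tea_mug [([170.3, 256.6], 0.55, array([509.1 , -38.31,   6.  ]))]
wrist mug_hole []
0.61 220 292 145 251
145 250 263 256.5 | 157 233 280 256.5 | 169 226 285 255.5 | 181 221 290 255.5 | 193 220 291 255.5 | 205 223 288 255.5 | 217 235 279 257.0 | 229 248 260 254.0 | 241 248 260 254.0 | (np.float64(191.58278623678487), np.float64(255.66049816811756))
```

Call:
play_rows --rows '[[[0,0,-0.6],[0,0,0]],[[0,0,-1],[0,0,0]],[[0,0,-1],[0,0,0]],[[0,0,-0.9],[0,0,0]],[[0,0,-0.5],[0,0,0]],[[0,0,-0.28],[0,0,0]],[[0,0,0],[0,0,0]],[[0,0,0],[0,0,0]]]'

```text
time: 27.9
tool_pos: [508.9, -39.4, 77.7]
tcp_rot: [3.141, -0.002, 0.086]
contact_force: [-0.0, -0.5, 0.0]
grip_width: 91.9
finger_force: 0.0
```

Call:
play_rows --rows '[[[0,0,0],[0,0,0]],[[0,0,0],[0,0,0]],[[0,0,0],[0,0,0]],[[0,0,0],[0,0,0]],[[0,0,0],[0,0,0]],[[0,0,0],[0,0,0]]]' --hand -1

```text
time: 28.65
tool_pos: [508.4, -39.2, 77.0]
tcp_rot: [3.142, -0.0, 0.086]
contact_force: [0.9, 1.2, 1.9]
grip_width: 62.1
finger_force: 30.0
```

Call:
play_rows --rows '[[[0,0,0.4],[0,0,0]],[[0,0,0.8],[0,0,0]],[[0,0,1],[0,0,0]],[[0,0,1],[0,0,0]],[[0,0,0.7],[0,0,0.4]],[[0,-0.3,0.36],[0,0,0.5]],[[0.1,-0.8,0],[0,0,0.4]],[[0.2,-1,0],[0,0,0]],[[0.2,-1,0],[0,0,0]],[[0.04,-0.7,0],[0,0,0]],[[0,0,0],[0,0,0]],[[0,0,0],[0,0,0]]]'

```text
time: 30.15
tool_pos: [524.2, -152.6, 204.7]
tcp_rot: [-3.141, 0.0, 0.267]
contact_force: [-0.9, 0.2, -3.0]
grip_width: 61.7
finger_force: 30.0
```

Run:
```python
from look import *
look('e_',[('mug_hole',176),('hook_tip',176),('hook_seat',171),('tea_mug',133)])
```

```text
30.15 [ 524.17 -152.59  204.72] [-3.14  0.    0.27]
wrist mug_hole [([293.3, 255.4], 0.57, array([ 482.04, -163.06,  176.  ]))]
wrist hook_tip [([293.6, 326.9], 0.79, array([ 493.57, -205.95,  176.  ]))]
wrist hook_seat []
wrist tea_mug [([204.4, 254.8], 0.94, array([ 524.55, -150.72,  133.  ]))]
top mug_hole [([229.6, 310.2], 0.37, array([ 489.45, -160.49,  176.  ]))]
top hook_tip []
top hook_seat [([227.0, 339.9], 0.61, array([ 497.76, -247.92,  171.  ]))]
top tea_mug [([215.5, 302.6], 0.64, array([ 533.73, -143.98,  133.  ]))]
scene mug_hole [([198.5, 333.7], 0.61, array([ 491.85, -160.8 ,  176.  ])), ([252.7, 205.4], 0.52, array([466.38, 227.  , 176.  ]))]
scene hook_tip [([192.9, 350.1], 0.82, array([ 491.22, -213.65,  176.  ]))]
scene hook_seat [([184.9, 361.5], 0.75, array([ 507.71, -263.01,  171.  ]))]
scene tea_mug [([201.2, 324.1], 0.75, array([ 524.04, -154.38,  133.  ]))]
```

Run:
```python
from h import *
a=cv2.imread('pics/e_scene.png')[220:420,400:700]; b=cv2.imread('pics/e_wrist.png')
cv2.imwrite('pics/e_both.png',np.vstack([cv2.resize(a,(450,300)),cv2.resize(b,(450,300))]))
```

```text
(no output)
```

View pics/e_both.png

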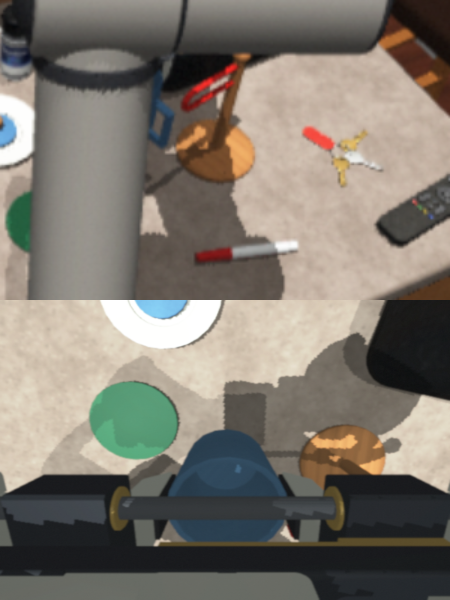

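The inset views show the mug lined up off the hook's tip, with the handle at about (108,158) and the hook at (90,208) in the scene half. I've already gone over the 10-picture limit, so I'll only check numerically from here: project the model onto the scene pixels.

Run:
```python
from h import *
from scipy.optimize import minimize
np.set_printoptions(precision=1,suppress=True)
st=get_obs(); c=capture('scene'); C=cam(c); f=c['frame']; h=cv2.cvtColor(f,cv2.COLOR_RGB2HSV)
red=(((h[...,0]<6)|(h[...,0]>174))&(h[...,1]>150)&(h[...,2]>60)).astype(np.uint8); red[:, :330]=0; red[:,400:]=0; red[160:,:]*=1; red[205:]=0
blue=((h[...,0]>98)&(h[...,0]<118)&(h[...,1]>110)).astype(np.uint8); blue[:,:325]=0; blue[:,360:]=0; blue[:170]=0;blue[230:]=0
for n,m in(('red',red),('blue',blue)):
    v,u=np.where(m); print(n,m.sum(),u.min(),u.max(),v.min(),v.max())
def bbox(P): q=np.array([proj(C,p) for p in P]); return q[:,1].min(),q[:,1].max(),q[:,0].min(),q[:,0].max()
def hook(px,py,a):
    u=np.array([np.cos(a),np.sin(a)]); P=[]
    for d in np.linspace(12,106,40):
        z=171+(d-55)*np.tan(np.radians(6)); H=19 if d<87 else np.sqrt(max(0,19**2-(d-87)**2))
        for w in(-4,4):
            for s in(-H,H): P.append([px+u[0]*d-u[1]*w,py+u[1]*d+u[0]*w,z+s])
    return P
print('hook model',np.array(bbox(hook(523.5,-309.7,np.radians(105.5)))))
def handle(ax,ay,yaw,zb):
    R2=np.array([[np.cos(yaw),-np.sin(yaw)],[np.sin(yaw),np.cos(yaw)]]);P=[]
    for x in(-63,-45):
        for y in(-6,6):
            for z in(11,75): P.append([*(np.array([ax,ay])+R2@[x,y]),zb+z])
    return P
print('handle model',np.array(bbox(handle(524.2,-152.6,np.radians(15.3),133.3))))
# direct overlap of the hook silhouette
img=np.zeros_like(red);
def render(p):
    P=np.array([proj(C,q)[::-1] for q in hook(*p)],np.float32); k=cv2.convexHull(P.reshape(-1,1,2)); return k
hr=cv2.convexHull(np.argwhere(red)[:,::-1].astype(np.float32).reshape(-1,1,2)); 
print('hull centre obs',hr.mean((0,1)),cv2.minAreaRect(hr),'model',cv2.minAreaRect(render((523.5,-309.7,np.radians(105.5)))))
```

```text
red 796 347 399 0 195
blue 151 333 348 177 211
hook model [346.5 371.4 174.1 195.8]
handle model [333.9 344.9 192.1 213.1]
hull centre obs [369.  114.8] ((374.1695861816406, 97.77039337158203), (40.34326171875, 197.77960205078125), 4.214178562164307) model ((359.35418701171875, 185.23098754882812), (9.006399154663086, 30.50418472290039), 58.45442581176758)
```

Call:
play_rows --rows '[[[0.15,-0.5,0],[0,0,0]],[[0.14,-0.5,0],[0,0,0]],[[0.14,-0.5,-0.03],[0,0,0]],[[0,0,0],[0,0,0]]]'

```text
time: 31.45
tool_pos: [537.5, -199.8, 203.4]
tcp_rot: [3.142, 0.0, 0.266]
contact_force: [-0.5, 0.3, -2.3]
grip_width: 62.2
finger_force: 30.0
```

Call:
play_rows --rows '[[[0.14,-0.5,-0.05],[0,0,0]],[[0.14,-0.5,-0.05],[0,0,0]],[[0.14,-0.5,-0.05],[0,0,0]],[[0,0,0],[0,0,0]],[[0,0,0],[0,0,0]]]'

```text
time: 32.08
tool_pos: [549.8, -243.0, 199.2]
tcp_rot: [-3.141, 0.0, 0.267]
contact_force: [0.0, 0.1, -1.6]
grip_width: 62.1
finger_force: 30.0
```

Run:
```python
from look import *
st=get_obs(); print({k:st[k] for k in('tool_pos','contact_force','moment')})
look('f_',[('mug_hole',171),('hook_tip',176),('hook_seat',171)],('scene','wrist'))
```

```text
{'tool_pos': array([ 549.84, -243.05,  199.15]), 'contact_force': array([ 0.05,  0.06, -1.59]), 'moment': array([ 0.03, -0.04, -0.01])}
32.075 [ 549.84 -243.05  199.15] [-3.14  0.    0.27]
scene mug_hole []
scene hook_tip [([193.4, 346.3], 0.66, array([ 493.93, -202.87,  176.  ]))]
scene hook_seat [([186.6, 361.5], 0.65, array([ 502.11, -259.41,  171.  ]))]
wrist mug_hole [([295.0, 254.3], 0.56, array([ 506.74, -253.08,  171.  ]))]
wrist hook_tip [([298.0, 173.8], 0.71, array([ 495.12, -205.94,  176.  ])), ([293.5, 255.3], 0.52, array([ 511.07, -252.59,  176.  ]))]
wrist hook_seat []
```

Call:
play_rows --rows '[[[0,0,-0.08],[0,0,0]],[[0,0,-0.08],[0,0,0]],[[0,0,0],[0,0,0]]]'

```text
time: 32.85
tool_pos: [549.8, -243.2, 194.2]
tcp_rot: [-3.141, 0.0, 0.267]
contact_force: [0.0, 0.7, -2.6]
grip_width: 62.2
finger_force: 30.0
```

Call:
play_rows --rows '[[[0,0,-0.05],[0,0,0]],[[0,0,0],[0,0,0]],[[0,0,0],[0,0,0]]]'

```text
time: 33.22
tool_pos: [550.1, -243.3, 193.1]
tcp_rot: [3.141, -0.0, 0.267]
contact_force: [0.8, -0.7, -1.1]
grip_width: 62.4
finger_force: 30.0
```

Call:
play_rows --rows '[[[0,0,-0.05],[0,0,0]],[[0,0,0],[0,0,0]],[[0,0,0],[0,0,0]]]'

```text
time: 33.6
tool_pos: [550.2, -243.3, 192.1]
tcp_rot: [3.141, -0.001, 0.268]
contact_force: [0.2, -0.2, 4.5]
grip_width: 62.2
finger_force: 30.0
```

Call:
play_rows --rows '[[[0,0,0],[0,0,0]],[[0,0,0],[0,0,0]],[[0,0,0],[0,0,0]],[[0,0,0],[0,0,0]],[[0,0,0],[0,0,0]],[[0,0,0],[0,0,0]]]' --hand 1

```text
time: 34.35
tool_pos: [550.0, -243.2, 191.5]
tcp_rot: [3.142, 0.0, 0.267]
contact_force: [-0.7, 0.6, 0.4]
grip_width: 91.7
finger_force: 0.0
```

Call:
play_rows --rows '[[[0,0,0.2],[0,0,0]],[[0,0,0.4],[0,0,0]],[[0,0,0.8],[0,0,0]],[[0,0,1],[0,0,0]],[[0,0,1],[0,0,0]],[[0,0,1],[0,0,0]],[[0,0.5,0.6],[0,0,0]],[[-1,1,0],[0,0,0]],[[-1,1,0],[0,0,0]],[[-1,0,0],[0,0,0]],[[0,0,0],[0,0,0]],[[0,0,0],[0,0,0]]]'

```text
time: 35.85
tool_pos: [460.5, -168.5, 342.3]
tcp_rot: [3.14, -0.001, 0.267]
contact_force: [-0.4, 0.3, 0.3]
grip_width: 91.9
finger_force: 0.0
```

Run:
```python
from look import *
look('g_',[('mug_hole',166),('tea_mug',125),('hook_seat',171),('mug_lid',5),('saucer_in',5)])
for n in('scene','top'):
    print(n,[(round(r['p'],2),r['at'],r['mask'].sum()) for r in trace('tea_mug',n)[:2]])
```

```text
35.85 [ 460.55 -168.54  342.33] [ 3.14 -0.    0.27]
wrist mug_hole [([157.5, 347.9], 0.74, array([ 502.7 , -253.29,  166.  ])), ([97.8, 178.7], 0.38, array([514.64, -74.63, 166.  ]))]
wrist tea_mug [([144.7, 329.6], 0.76, array([ 507.99, -241.33,  125.  ]))]
wrist hook_seat [([155.0, 351.4], 0.92, array([ 506.4 , -254.24,  171.  ]))]
wrist mug_lid [([79.3, 3.0], 0.7, array([466.83, 212.84,   5.  ]))]
wrist saucer_in []
top mug_hole [([175.5, 264.6], 0.49, array([649.9 , -28.08, 166.  ]))]
top tea_mug []
top hook_seat []
top mug_lid [([176.6, 260.3], 0.77, array([674.39, -17.98,   5.  ])), ([240.5, 185.9], 0.7, array([459.1 , 226.74,   5.  ])), ([174.2, 160.5], 0.58, array([680.66, 319.07,   5.  ]))]
top saucer_in [([176.1, 265.0], 0.97, array([676.19, -33.83,   5.  ]))]
scene mug_hole [([191.8, 358.3], 0.52, array([ 492.32, -243.42,  166.  ])), ([193.4, 217.1], 0.44, array([648.18, 125.26, 166.  ]))]
scene tea_mug [([203.5, 353.7], 0.58, array([ 487.35, -232.79,  125.  ]))]
scene hook_seat [([203.1, 352.7], 0.36, array([ 459.47, -203.26,  171.  ]))]
scene mug_lid [([288.3, 211.4], 0.81, array([462.8 , 222.71,   5.  ])), ([205.1, 261.5], 0.77, array([680.04, -30.83,   5.  ])), ([239.7, 153.5], 0.73, array([687.95, 322.19,   5.  ]))]
scene saucer_in [([206.0, 264.1], 0.77, array([673.28, -36.85,   5.  ])), ([204.3, 355.5], 0.22, array([ 561.04, -308.72,    5.  ]))]
scene [(0.61, [197.1, 263.9], np.int64(786)), (0.57, [202.3, 355.8], np.int64(56))]
top []
```

```bash
cat > bl.py <<'E'
from h import *
f=capture('wrist')['frame']; h=cv2.cvtColor(f,cv2.COLOR_RGB2HSV)
b=((h[...,0]>98)&(h[...,0]<118)&(h[...,1]>110)); b[230:]=0; b[:,:260]=0; v,u=np.where(b); print(b.sum(),u.mean(),v.mean(),u.min(),u.max(),v.min(),v.max())
E
python3 bl.py
```

```text
4890 349.9482617586912 117.00122699386503 311 388 71 186
```

Call:
play_rows --rows '[[[0,0,0],[0,0,0]],[[0,0,0],[0,0,0]],[[0,0,0],[0,0,0]],[[0,0,0],[0,0,0]],[[0,0,0],[0,0,0]],[[0,0,0],[0,0,0]],[[0,0,0],[0,0,0]],[[0,0,0],[0,0,0]]]'

```text
time: 37.9
tool_pos: [460.0, -168.2, 341.5]
tcp_rot: [3.142, 0.0, 0.267]
contact_force: [0.6, -0.1, -0.1]
grip_width: 91.9
finger_force: 0.0
```

```bash
python3 bl.py
```

```text
4884 349.968058968059 116.97624897624898 311 388 71 185
```

Between the two looks the mug's pixels shifted by less than 0.1 px, so it is hanging still.

```bash
python3 -c "
from plant import bot
print(bot.close_job())"
```

```text
the job is handed in; nothing more can be done
None
```

The job is handed in at about 38 s, with no verdict shown: the camera checks put the mug hanging still on the red hook and the lid knob-up in the middle of the saucer, and nothing suggested the bystanders moved, though I did not re-measure them; I viewed 12 pictures, two over the limit of 10.

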